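Release the tab-lock selector and start the dust extractor

TASK

Start the dust extractor from its lime-green switch box: pinch in both orange tabs of the selector and, keeping them pinched, turn it gently clockwise until you feel it bear on its stop, then let go so that the tabs spring out and lock it there; never force the selector against its lock or its stop. Then press the green start button, which the selector's guard has now uncovered, fully down and let it come back up. Leave the other things on the bench where they are.

Things in the scene. Friction and masses are not known exactly. Their poses are not given: they have to be found in the camera images.
- housing: Lime-green switch box fixed on the bench, 230 (x) x 150 (y) x 40 mm high; origin at the centre of its underside. In its frame the selector's axis is at x = -45 mm and the start button at x = +50 mm, both y = 0. Round the selector's foot (radius 33 to 41 mm, up to 50 mm above the bench) lie a black lock ring and a yellow collar with a red stop, set differently every time.
- selector: The selector as a whole (fixed hub, dial, guard, tabs); origin on its vertical axis on the box's top face, 40 mm above the bench; this frame does not turn. The tabs' teeth, 31 mm from the axis, break if forced against lock ring or stop with more than 25 N in all: about 0.75 N m of turning moment.
- dial_grip (a point): Point on the selector's axis at the tabs' mid-height, 79 mm above the bench; its frame turns with the dial. The tabs are upright orange paddles at +y and -y of it, 22 mm wide (x), 66 to 92 mm above the bench, flat outer faces 58 mm apart when out. Between them a black core with a grey cap, radius 22 mm, top 96 mm above the bench.
- guard_tip (a point): Middle of the outer end of the orange clear guard, a flat tongue on the dial, 40 mm wide, pointing to +x of dial_grip's frame; 112 mm from the axis, its top 55 mm above the bench, so fingertips at the tabs should stay above 58 mm. At the start it covers the start button and it swings with the dial.
- dial (a joint): Turn of the dial, rad, 0 at home, growing clockwise seen from above; drag 0.08 N m. Locked at home (play 0.035 each way) until both tabs are in by 4 mm. The stop, a stiff rubber buffer (15 N m per rad), stands anywhere from 0.88 to 1.49. Only there can the tabs spring out again, into notches (from the stop back to 0.07 rad short of it); elsewhere a ring keeps them in. No value tells where the stop is: feel for it.
- tab_a (a joint): How far the tab at +y is pushed in towards the axis, m: 0 out, 0.007 fully in (hard end). Spring: 4 N at rest, 1 N more per mm. Its tooth is freed at 0.004. The tabs move independently: an off-centre pinch pushes one to its hard end while the other is still locked, and is felt as a side force on the gripper.
- tab_b (a joint): The same for the tab at -y.
- start_top (a point): Centre of the top of the green start button, 30 mm across, its top 50 mm above the bench; moves with the button.
- start_button (a joint): How far the button is pressed, m: 0 up, 0.006 fully down (about 6 N; it begins to move at 2 N). It springs back.
- tape: Black tape measure, 74 x 70 x 36 mm, beside the box; leave it. Origin at the centre of its underside.
- driver: Blue screwdriver, 180 mm long, lying beside the box along its own x; leave it.
- walnut_strip: Dark walnut strip, 38 x 240 x 20 mm, behind the box; leave it. Origin at the centre of its underside.
- pine_offcut: Pine offcut, 89 x 110 x 38 mm; leave it. Origin at the centre of its underside.
- glue: Yellow glue bottle, 56 mm across, 170 mm tall; leave it standing. Origin at the centre of its underside.
- clamp: Blue bar clamp lying flat, 260 x 95 x 32 mm; leave it. Origin near its middle, on the bench.
- square: Try square lying flat, walnut stock 115 mm, steel blade 150 mm; leave it. Origin under the middle of the stock.

How it is judged (in metres and radians):
On the way, in this order (a step that is already met when the one before it is completed fails the run):
1. both tabs are pinched in and the dial has turned away from home (value of joint each of tab_a, tab_b above 0.003 m and value of joint dial above 0.3 rad), for 0.1 s.
2. with both tabs still pinched in, the dial bears on its stop with at least 4 N (value of joint dial above 0.8 rad and value of joint each of tab_a, tab_b above 0.0045 m and contact force between selector and housing above 4 N), for 0.05 s.
3. the dial is in its new notch at the stop with both tabs sprung out (value of joint dial above 0.8 rad and value of joint each of tab_a, tab_b below 0.0015 m), for 0.3 s.
4. the start button is pressed down (value of joint start_button above 0.004 m), for 0.05 s.
At the end, for the whole second after the job is handed in: The dial stands in its notch at the stop (turned between 0.8 and 1.6 rad, which with the tabs out only the notch allows), both tabs are sprung out to within 1.5 mm, and the start button is up again to within 1 mm (all of step 3 and value of joint start_button below 0.001 m and value of joint dial below 1.6 rad); the robot touches nothing.
It fails at once if the selector is forced against its lock or stop with more than 25 N (contact force between selector and housing above 25 N).
It fails at once if the box or its button is pressed with more than 30 N (contact force between any of the arm, the fingers and housing above 30 N).
It fails at once if another thing on the bench (black tape measure, screwdriver, walnut strip, pine offcut, glue bottle, bar clamp, try square) is moved more than 30 mm (distance of any of tape, driver, walnut_strip, pine_offcut, glue, clamp, square from where it was at the start of the episode above 0.03 m).
It also fails if it takes over 64 s, if anything falls off the work surface, if the arm or the gripper's body presses on something with over 40 N, if the wrist force passes 120 N, or if a joint passes its speed limit or range.

ROBOT

A 7-joint arm with a two-finger parallel gripper is mounted at the origin on the work surface. World frame = base frame: x ahead of the robot, y to its left, z up, the work surface at z = 0. Lengths are in mm, angles in rad, forces in N, time in s.
With the tool pointing down it reaches from about 400 to 875 mm from the base axis. Payload 6.5 kg.
Tool frame: the origin (TCP) lies midway between the tips of the shut fingers; the grasp point (between the pads) lies grasp_offset behind it (grasp_offset is the distance from the TCP to the grasp point, in mm); z points along the fingers, y is the direction in which the jaws open and shut (so a half turn about z gives the same grasp; the last joint's range is limited). The gripper opens to 85 mm and grips with 20 to 120 N. Pads are 22 mm wide; open, the fingers measure 114 mm over their backs; the gripper's body (76 mm by 85 mm) begins 54 mm behind the grasp point. The pads swing forward as they close: fully open they stand 13 mm farther back than shut.
Start: joints at [-1.23, 0.536, -0.004, 1.538, 0.003, 1.067, -0.071], TCP at [257.182, 596.949, 231.29] pointing down, gripper open.
Joint ranges: [-2.7, 2.7], [-0.37, 2.16], [-1.27, 1.26], [0.24, 2.4], [-1.31, 4.45], [0.19, 1.91], [-2.76, 2.76]. Speed limits (rad/s): [2.39, 2.39, 3.14, 3.14, 3.14, 3.14, 3.14].

INTERFACE

Orientations are given as a rotation vector (axis times angle).
In Python, from station import observe, capture, get_calibration, close_job, grasp_offset gives the robot as it stands.
- The arm moves only by the shell command python3 -m crank 'ROWS' [FORCE]. ROWS is JSON, a list of rows, each a list of 7 numbers: the shift along the tool's x, y, z in mm, then the turn, a rotation vector about the tool's x, y, z in rad, then the closure, from 0 (fully open) to 1 (shut). A call has 1 to 12 rows; each row is the pose to reach, as a shift and turn from the pose commanded when the call began, along the tool's axes at that moment; what a row does not reach only later rows make up. A row lasts 1/10 s, in which the tool goes at most 50 mm and 8.59 degrees, less where a joint would pass 70% of its speed; a pose out of reach is approached as far as the arm can. A call with a gripper value outside its range is refused whole. The fingers move at their own pace and stop on an object; FORCE is the grip in N (left out, the last holds). Time passes only in rows, so rows that repeat a pose let the fingers close. It gives the time, the measured TCP pose, the force and the opening at its end, in the units of the state.
- observe(): the state, without advancing time (a new reading comes with each control period).
- capture(name): name is "scene" or "top"; returns (picture, depth): 384x512x3 uint8, blue, green, red; 384x512 float32, mm along the optical axis (not along the pixel's ray), 0 where there is no reading.
- get_calibration(name): a dict with "K" (3x3 intrinsics, pixels), "R" (3x3) and "t" (3): a world point X has camera coordinates R X + t. Camera axes: x right, y down, z forward; pixel columns grow to the right and rows downward; lengths in mm; the calibration is good to about 2 mm. A picture is of the moment at which its call begins. get_calibration takes no time and is no camera call.
- close_job(): hands the job in, once; it reports no verdict.
The state is a dict: "time": time; "q": joint angles; "joint_velocities": joint speeds; "effort": joint torques, N m; "tool_pos": TCP position; "tool_rot": TCP orientation; "ft_force": force on the tool from outside, world axes, zero at the start; "torque": the same for the moment, N m; "gripper_width": finger opening in mm.
Only numpy, scipy, OpenCV 4.12 (cv2) and the standard library are available. Lean on these libraries where they do the work, as an engineer would, in place of code of your own. Each camera call takes 0.05 s, during which the arm holds its last target.

## Working session

There is one attempt and no reset: what is moved stays moved. The work goes in short steps, Python scripts to look and compute and a shell command to move; the robot and the scene stay as the last step left them, time stands still between calls to the robot, and variables do not carry over. Pictures are saved under pics/ and viewed, and the job is handed in when it is done.

```bash
mkdir -p pics; ls; python3 - <<'E'
from station import observe, capture, get_calibration, grasp_offset
import cv2
s=observe();print(s);print(grasp_offset)
for n in("scene","top"):
    p,d=capture(n);cv2.imwrite(f"pics/{n}0.png",p)
    import numpy as np;np.save(f"pics/{n}0.npy",d)
    c=get_calibration(n);print(n,c)
E
```

```text
pics
{'time': 0.0, 'q': array([-1.23021915,  0.53720627, -0.00446081,  1.53884994,  0.00259926,
        1.06728819, -0.07123898]), 'joint_velocities': array([-0.0002147 , -0.00115897,  0.00025002,  0.00133487, -0.00075308,
       -0.00064685,  0.00065147]), 'effort': array([ 1.09291361e-04, -5.83407068e+01,  1.04831915e+00, -2.59107131e+01,
        1.22389258e-02,  9.39035614e-03, -6.43622542e-07]), 'tool_pos': array([256.93087463, 596.38764633, 230.39592316]), 'tool_rot': array([-6.34440101e-01, -3.07661927e+00,  2.71669408e-03]), 'ft_force': array([ 0.49359917, -1.08570264, -0.47471182]), 'torque': array([-0.02114853,  0.01520856, -0.09759038]), 'gripper_width': 85.23716080578812}
18.700000000000003
scene {'K': array([[348.29497192,   0.        , 260.60865791],
       [  0.        , 348.29497192, 189.02393684],
       [  0.        ,   0.        ,   1.        ]]), 'R': array([[-0.41363842,  0.91041151,  0.00735746],
       [ 0.54333994,  0.25333052, -0.80037826],
       [-0.73053745, -0.3270696 , -0.59945017]]), 't': array([ 231.44156271, -257.96608056, 1714.6066284 ])}
top {'K': array([[465.48927306,   0.        , 261.49147073],
       [  0.        , 465.48927306, 191.1900135 ],
       [  0.        ,   0.        ,   1.        ]]), 'R': array([[-0.00924304, -0.999875  ,  0.01282744],
       [-0.99280657,  0.00764482, -0.11948503],
       [ 0.11937204, -0.01383957, -0.99275313]]), 't': array([ -10.73145447,  570.40021078, 1358.88240461])}
```

View pics/scene0.png

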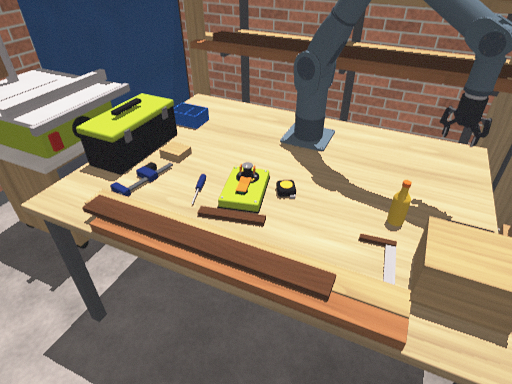

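View pics/top0.png

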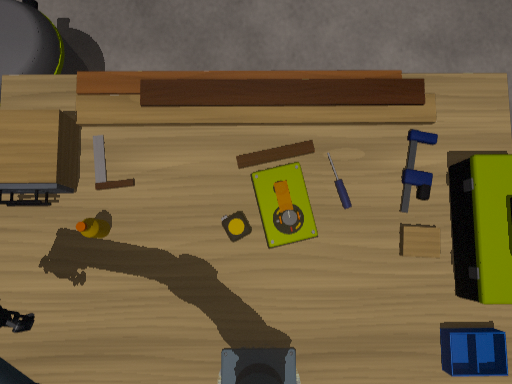

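The scene view shows the box near (245,187). In the top view it is at about (284,204), with the selector cap at (289,217) and the guard pointing up to about (282,182). I'll zoom in and measure.

```bash
cat > h.py <<'E'
import numpy as np, cv2
from station import observe, capture, get_calibration, grasp_offset
from scipy.spatial.transform import Rotation as Ro
def pts(n,d):
    c=get_calibration(n);K=c["K"];v,u=np.indices(d.shape)
    pc=np.stack([(u-K[0,2])/K[0,0]*d,(v-K[1,2])/K[1,1]*d,d],-1)
    return (pc-c["t"])@c["R"]
def proj(n,X):
    c=get_calibration(n);p=np.atleast_2d(X)@c["R"].T+c["t"];p=p@c["K"].T
    return p[:,:2]/p[:,2:]
def atz(n,uv,z):
    c=get_calibration(n);uv=np.atleast_2d(uv)
    r=np.c_[uv,np.ones(len(uv))]@np.linalg.inv(c["K"]).T@c["R"];o=-c["R"].T@c["t"]
    return o+r*((z-o[2])/r[:,2])[:,None]
E
python3 - <<'E'
from h import *
p=cv2.imread("pics/top0.png");d=np.load("pics/top0.npy");X=pts("top",d)
cv2.imwrite("pics/z0.png",cv2.resize(p[150:260,230:340],None,fx=5,fy=5,interpolation=cv2.INTER_CUBIC))
h=cv2.cvtColor(p,cv2.COLOR_BGR2HSV)
lime=(h[...,0]>28)&(h[...,0]<45)&(h[...,1]>150)&(h[...,2]>90)
w=np.zeros(lime.shape,bool);w[155:255,245:325]=1
m=lime&w
z=X[...,2]; print("lime z",np.percentile(z[m],[5,25,50,75,95]))
top=m&(abs(z-40)<8)
cn=max(cv2.findContours((m&(z>30)).astype(np.uint8),cv2.RETR_EXTERNAL,cv2.CHAIN_APPROX_NONE)[0],key=cv2.contourArea)[:,0]
P=atz("top",cn,40)[:,:2].astype(np.float32)
print("rect",cv2.minAreaRect(P))
# guard orange
o=(h[...,0]>5)&(h[...,0]<20)&(h[...,1]>150)&(h[...,2]>120)&w
print("orange",o.sum(),np.percentile(z[o],[5,50,95]))
hi=w&(z>88)&(z<105); print("cap",hi.sum(),X[hi].mean(0),z[hi].mean())
E
```

```text
lime z [35.380494   38.22672088 40.2264584  42.25922051 44.95499731]
rect ((530.8273315429688, -82.53346252441406), (227.62081909179688, 147.96299743652344), 13.14002799987793)
orange 266 [50.72135521 55.73584868 91.36678985]
cap 212 [487.01731158 -92.32620781  95.89732305] 95.89732304817927
```

View pics/z0.png

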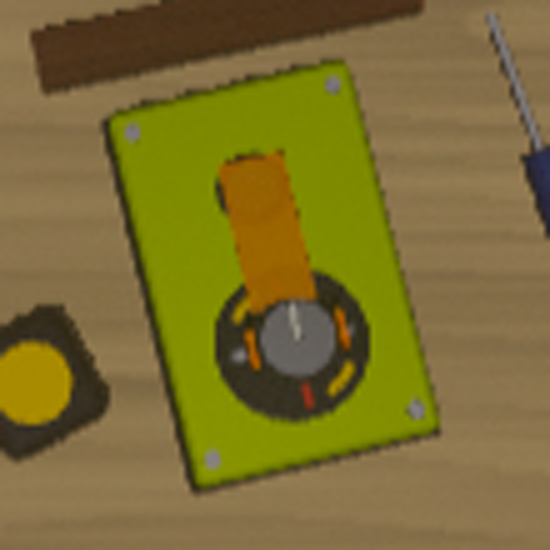

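```bash
cat >> h.py <<'E'
def Rd(yaw_y): # tool down, y axis at world angle (deg)
    a=np.radians(yaw_y);y=np.array([np.cos(a),np.sin(a),0]);z=np.array([0,0,-1.]);return np.c_[np.cross(y,z),y,z]
def delta(pos,yaw):
    s=observe();R=Ro.from_rotvec(s["tool_rot"]).as_matrix()
    print("shift",np.round(R.T@(np.array(pos)-s["tool_pos"]),1),"turn",np.round(Ro.from_matrix(R.T@Rd(yaw)).as_rotvec(),4))
    print("pos",np.round(s["tool_pos"],1),"yaw_y",np.round(np.degrees(np.arctan2(R[1,1],R[0,1])),2),"tilt",np.round(R[:,2],4),"F",np.round(s["ft_force"],2),"T",np.round(s["torque"],3),"w",round(s["gripper_width"],2),"t",round(s["time"],2),"q7",round(s["q"][6],3))
    print("F tool",np.round(R.T@s["ft_force"],2),"T tool",np.round(R.T@s["torque"],3))
E
python3 - <<'E'
from h import *
p=cv2.imread("pics/scene0.png");d=np.load("pics/scene0.npy");X=pts("scene",d)
m=(X[...,0]>440)&(X[...,0]<540)&(X[...,1]>-150)&(X[...,1]<-40)&(X[...,2]>90)&(X[...,2]<102)
print("cap scene",m.sum(),X[m].mean(0))
h=cv2.cvtColor(p,cv2.COLOR_BGR2HSV)
l=(h[...,0]>28)&(h[...,0]<45)&(h[...,1]>150)&(X[...,2]>34)&(X[...,2]<46)&(abs(X[...,0]-530)<160)&(abs(X[...,1]+80)<130)
print("scene lime rect",cv2.minAreaRect(X[l][:,:2].astype(np.float32)))
p=cv2.imread("pics/top0.png");d=np.load("pics/top0.npy");X=pts("top",d)
h=cv2.cvtColor(p,cv2.COLOR_BGR2HSV)
o=(h[...,0]>5)&(h[...,0]<20)&(h[...,1]>150)&(h[...,2]>120);o[:155]=0;o[255:]=0;o[:,:245]=0;o[:,325:]=0
t=o&(X[...,2]>72)
n,L,st,c=cv2.connectedComponentsWithStats(t.astype(np.uint8));
for i in range(1,n): print("tab",st[i],X[L==i].mean(0), atz("top",c[i],92))
g=o&(X[...,2]>48)&(X[...,2]<60);print("guard",cv2.minAreaRect(atz("top",np.argwhere(g)[:,::-1].astype(float),55)[:,:2].astype(np.float32)))
gm=(X[...,2]>100)&(X[...,1]>350)&(X[...,0]>400); print("glue",X[gm].mean(0))
delta([487,-92.6,200],103.1)
E
```

```text
cap scene 64 [489.79337027 -91.84302835  93.96819786]
scene lime rect ((533.753662109375, -79.26809692382812), (233.24282836914062, 148.0770263671875), 12.875732421875)
tab [283 189   1   1   1] [ 403.98532511    3.71563102 1417.32671086] [[569.20485819 -76.5793765   92.        ]]
tab [290 200   1   1   1] [ 403.98532511    3.71563102 1417.32671086] [[537.30835881 -96.16946936  92.        ]]
tab [282 209   1   1   1] [ 403.98532511    3.71563102 1417.32671086] [[511.65818668 -72.87079743  92.        ]]
tab [297 212   3   7  10] [ 493.83950807 -118.87053136   91.95922663] [[ 493.83072212 -118.8682343    92.        ]]
tab [279 216   3   8  12] [482.23974659 -67.02237666  91.19839947] [[482.19246327 -66.97915041  92.        ]]
guard ((524.43701171875, -84.83438873291016), (146.31846618652344, 37.87783432006836), 13.053677558898926)
glue [660.18634827 611.07751522 144.19922391]
shift [-483.9 -541.8   31.4] turn [-1.600e-03 -4.000e-04 -6.354e-01]
pos [257.  596.4 230.5] yaw_y 66.69 tilt [-5.0e-04 -1.5e-03 -1.0e+00] F [0.4  0.6  1.12] T [-0.021  0.017 -0.008] w 85.67 t 0.1 q7 -0.071
F tool [-0.13  0.71 -1.12] T tool [0.026 0.007 0.008]
```

```bash
python3 -m crank '[[-30,-34,0,0,0,-0.04,0],[-60,-67,0,0,0,-0.08,0],[-90,-101,0,0,0,-0.12,0],[-120,-134,0,0,0,-0.16,0],[-150,-168,0,0,0,-0.2,0],[-180,-201,0,0,0,-0.24,0],[-210,-235,0,0,0,-0.28,0],[-240,-268,0,0,0,-0.32,0],[-240,-268,0,0,0,-0.32,0]]' 20; python3 -c "
from h import *
delta([487.8,-92.5,200],103)"
```

```text
time: 1.0
tool_pos: [373.3, 249.6, 231.0]
tool_rot: [-0.149, -3.138, 0.005]
ft_force: [0.1, 1.1, 0.2]
gripper_width: 85.3
shift [-146.4 -329.6   32. ] turn [-0.0031 -0.0004 -0.3217]
pos [373.3 249.6 231. ] yaw_y 84.57 tilt [-2.0e-04 -3.1e-03 -1.0e+00] F [0.08 1.14 0.22] T [-0.    -0.029  0.004] w 85.27 t 1.0 q7 0.794
F tool [ 0.03  1.14 -0.22] T tool [-0.002 -0.029 -0.004]
```

```bash
python3 -m crank '[[-18,-41,4,0,0,-0.04,0],[-37,-82,8,0,0,-0.08,0],[-55,-123,12,0,0,-0.12,0],[-73,-165,16,0,0,-0.16,0],[-91,-206,20,0,0,-0.2,0],[-110,-247,24,0,0,-0.24,0],[-128,-288,28,0,0,-0.28,0],[-146,-330,32,-0.003,0,-0.3217,0],[-146,-330,32,-0.003,0,-0.3217,0],[-146,-330,32,-0.003,0,-0.3217,0],[-146,-330,32,-0.003,0,-0.3217,0]]' 20; python3 - <<'E'
from h import *
delta([487.8,-92.5,58.5],103)
for n in("scene","top"):
    p,d=capture(n);cv2.imwrite(f"pics/{n}1.png",p)
p=cv2.imread("pics/scene1.png");cv2.imwrite("pics/z1.png",cv2.resize(p[110:220,190:310],None,fx=5,fy=5,interpolation=cv2.INTER_CUBIC))
E
```

```text
time: 2.1
tool_pos: [488.3, -83.9, 199.1]
tool_rot: [0.37, -3.119, -0.006]
ft_force: [0.1, 0.8, 0.5]
gripper_width: 85.7
shift [  2.5  -8.8 140.5] turn [ 0.0039 -0.      0.0095]
pos [488.3 -83.9 199.1] yaw_y 103.54 tilt [-9.0e-04  3.8e-03 -1.0e+00] F [0.06 0.81 0.53] T [ 0.019 -0.021 -0.06 ] w 85.69 t 2.1 q7 1.983
F tool [-0.25  0.78 -0.52] T tool [-0.013 -0.025  0.06 ]
```

View pics/z1.png

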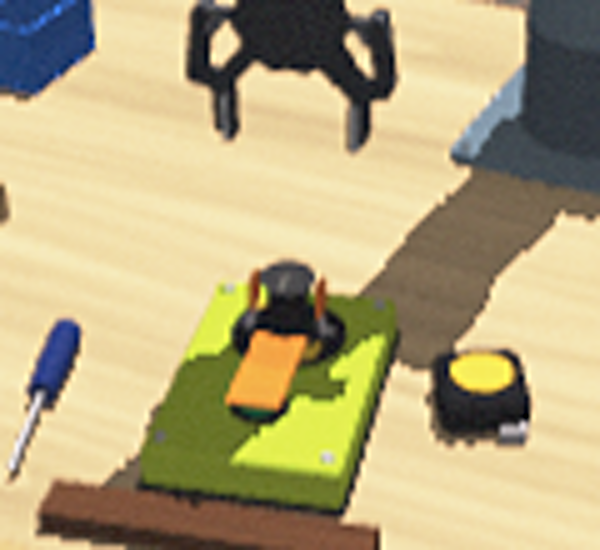

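The gripper is above and in line with the selector, with tips at about (225,135) and (357,145) and tabs at (255,290) and (320,297) in the crop. I'll go down partway and check for lag.

```bash
python3 -c "
from h import *
delta([487.8,-92.5,58.5],103)"; python3 -m crank '[[0,0,25,0,0,0,0],[0,0,50,0,0,0,0],[0,0,75,0,0,0,0],[0,0,95,0,0,0,0],[0,0,95,0,0,0,0],[0,0,95,0,0,0,0]]' 20; python3 -c "
from h import *
delta([487.8,-92.5,58.5],103)"
```

```text
shift [  2.6  -8.9 140.7] turn [0.0037 0.0004 0.0105]
pos [488.3 -83.7 199.3] yaw_y 103.6 tilt [-5.0e-04  3.6e-03 -1.0e+00] F [-0.14 -0.28 -0.25] T [0.048 0.041 0.001] w 85.62 t 2.2 q7 1.984
F tool [ 0.21 -0.24  0.25] T tool [-0.056  0.029 -0.001]
time: 2.8
tool_pos: [488.5, -84.5, 104.7]
tool_rot: [-0.37, 3.12, 0.005]
ft_force: [-0.1, -0.6, -0.3]
gripper_width: 85.5
shift [ 2.6 -7.8 46.2] turn [0.0032 0.0004 0.0092]
pos [488.5 -84.5 104.7] yaw_y 103.53 tilt [-3.0e-04  3.2e-03 -1.0e+00] F [-0.12 -0.57 -0.34] T [-0.062  0.025  0.034] w 85.52 t 2.8 q7 2.031
F tool [ 0.25 -0.53  0.34] T tool [ 0.054  0.039 -0.034]
```

```bash
python3 -m crank '[[1.3,-4,0,0.003,0,0.009,0],[2.6,-7.8,0,0.003,0,0.009,0],[2.6,-7.8,0,0.003,0,0.009,0],[2.6,-7.8,0,0.003,0,0.009,0],[2.6,-7.8,0,0.003,0,0.009,0]]' 20; python3 - <<'E'
from h import *
delta([487.8,-92.5,58.5],103)
for n in("scene","top"):
    p,d=capture(n);cv2.imwrite(f"pics/{n}2.png",p);np.save(f"pics/{n}2.npy",d)
p=cv2.imread("pics/scene2.png");cv2.imwrite("pics/z2.png",cv2.resize(p[110:220,190:310],None,fx=5,fy=5,interpolation=cv2.INTER_CUBIC))
# fingers' mid from scene depth
d=np.load("pics/scene2.npy");X=pts("scene",d)
m=(X[...,2]>110)&(X[...,2]<140)&(abs(X[...,0]-488)<60)&(abs(X[...,1]+92)<80)
n,L,st,c=cv2.connectedComponentsWithStats(m.astype(np.uint8))
for i in range(1,n):
    if st[i,4]>4: print(st[i],X[L==i].mean(0))
E
```

```text
time: 3.3
tool_pos: [487.8, -93.4, 104.5]
tool_rot: [-0.354, 3.121, 0.0]
ft_force: [0.2, -0.7, 0.7]
gripper_width: 85.5
shift [-0.1  0.9 46. ] turn [-0.0001  0.0009 -0.001 ]
pos [487.8 -93.4 104.5] yaw_y 102.94 tilt [ 9.e-04  1.e-04 -1.e+00] F [ 0.23 -0.69  0.68] T [-0.037 -0.013 -0.012] w 85.55 t 3.3 q7 2.037
F tool [-0.07 -0.72 -0.68] T tool [ 0.039 -0.004  0.012]
[232 154   4   6  21] [ 505.83088786 -137.3077658   130.11744678]
[257 156   5   7  21] [483.94253934 -43.13803489 131.30835435]
```

View pics/z2.png

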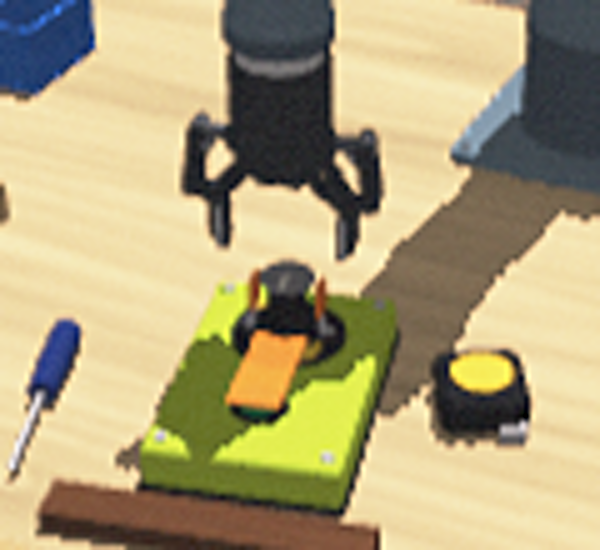

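```bash
python3 -m crank '[[0,0.5,15,0,0,0,0],[0,0.5,30,0,0,0,0],[0,0.5,40,0,0,0,0],[0,0.5,46,0,0,0,0],[0,0.5,46,0,0,0,0],[0,0.5,46,0,0,0,0.15],[0,0.5,46,0,0,0,0.2],[0,0.5,46,0,0,0,0.2]]' 20; python3 - <<'E'
from h import *
delta([487.8,-92.5,58.5],103)
E
```

```text
time: 4.2
tool_pos: [488.0, -93.0, 58.8]
tool_rot: [-0.354, 3.12, -0.0]
ft_force: [0.0, -0.5, 0.5]
gripper_width: 68.5
shift [0.1 0.6 0.3] turn [-0.0003  0.0014 -0.001 ]
pos [488.  -93.   58.8] yaw_y 102.94 tilt [ 0.0014 -0.     -1.    ] F [ 0.   -0.46  0.54] T [ 0.028  0.007 -0.005] w 68.52 t 4.2 q7 2.059
F tool [ 0.1  -0.45 -0.54] T tool [-0.029  0.001  0.005]
```

```bash
python3 -m crank '[[0,0,0,0,0,0,0.28],[0,0,0,0,0,0,0.31],[0,0,0,0,0,0,0.34],[0,0,0,0,0,0,0.34],[0,0,0,0,0,0,0.34],[0,0,0,0,0,0,0.34]]' 20; python3 - <<'E'
from h import *
delta([487.8,-92.5,58.5],103)
E
```

```text
time: 4.8
tool_pos: [487.6, -92.2, 58.3]
tool_rot: [-0.355, 3.121, 0.001]
ft_force: [-0.9, 5.1, 5.0]
gripper_width: 56.2
shift [-0.1 -0.3 -0.2] turn [ 0.0007  0.0005 -0.0004]
pos [487.6 -92.2  58.3] yaw_y 102.98 tilt [ 4.e-04  8.e-04 -1.e+00] F [-0.92  5.14  5.04] T [ 1.122  0.202 -0.072] w 56.24 t 4.8 q7 2.059
F tool [-0.26  5.22 -5.03] T tool [-1.139 -0.055  0.073]
```

```bash
python3 -m crank '[[0,0.8,0,0,0,0,0.34],[0,0.8,0,0,0,0,0.36],[0,0.8,0,0,0,0,0.38],[0,0.8,0,0,0,0,0.38],[0,0.8,0,0,0,0,0.38]]' 20; python3 - <<'E'
from h import *
delta([487.8,-92.5,58.5],103)
E
```

```text
time: 5.3
tool_pos: [487.8, -92.7, 58.6]
tool_rot: [-0.353, 3.12, -0.001]
ft_force: [-0.8, 2.2, 6.6]
gripper_width: 53.2
shift [-0.   0.2  0.1] turn [-0.0008  0.0012 -0.0015]
pos [487.8 -92.7  58.6] yaw_y 102.91 tilt [ 1.4e-03 -5.0e-04 -1.0e+00] F [-0.85  2.24  6.6 ] T [ 0.62   0.206 -0.062] w 53.22 t 5.3 q7 2.058
F tool [ 0.32  2.37 -6.6 ] T tool [-0.65   0.062  0.063]
```

```bash
python3 -m crank '[[0,0.5,0,0,0,0,0.38],[0,1.1,0,0,0,0,0.38],[0,1.1,0,0,0,0,0.38],[0,1.1,0,0,0,0,0.38]]' 20; python3 - <<'E'
from h import *
delta([487.8,-92.5,58.5],103)
E
```

```text
time: 5.7
tool_pos: [487.7, -92.1, 58.6]
tool_rot: [-0.353, 3.12, -0.002]
ft_force: [-1.0, 0.9, 5.6]
gripper_width: 52.9
shift [-0.  -0.5  0.1] turn [-0.0013  0.0014 -0.0017]
pos [487.7 -92.1  58.6] yaw_y 102.9 tilt [ 0.0016 -0.001  -1.    ] F [-0.95  0.94  5.56] T [ 0.318  0.19  -0.071] w 52.88 t 5.7 q7 2.056
F tool [ 0.71  1.12 -5.56] T tool [-0.352  0.114  0.071]
```

```bash
python3 -m crank '[[0,0.4,0,0,0,0,0.4],[0,0.4,0,0,0,0,0.42],[0,0.4,0,0,0,0,0.44],[0,0.4,0,0,0,0,0.45],[0,0.4,0,0,0,0,0.45],[0,0.4,0,0,0,0,0.45]]' 20; python3 - <<'E'
from h import *
delta([487.8,-92.5,58.5],103)
E
```

```text
time: 6.3
tool_pos: [487.8, -91.9, 59.0]
tool_rot: [-0.352, 3.12, -0.002]
ft_force: [-2.3, 0.8, 10.7]
gripper_width: 47.3
shift [ 0.1 -0.5  0.5] turn [-0.0016  0.0018 -0.0021]
pos [487.8 -91.9  59. ] yaw_y 102.88 tilt [ 0.0021 -0.0011 -1.    ] F [-2.32  0.77 10.72] T [ 0.269  0.421 -0.108] w 47.35 t 6.3 q7 2.055
F tool [  2.07   1.25 -10.72] T tool [-0.356  0.351  0.109]
```

```bash
python3 -m crank '[[0,0.3,-0.5,0,0,0,0.46],[0,0.3,-1,0,0,0,0.465],[0,0.3,-1.5,0,0,0,0.465],[0,0.3,-1.5,0,0,0,0.465]]' 20; python3 - <<'E'
from h import *
delta([487.8,-92.5,58.5],103)
E
```

```text
time: 6.7
tool_pos: [487.4, -90.9, 59.5]
tool_rot: [-0.354, 3.12, -0.001]
ft_force: [3.6, -1.0, -5.2]
gripper_width: 45.9
shift [ 0.  -1.7  1. ] turn [-0.001   0.0012 -0.0012]
pos [487.4 -90.9  59.5] yaw_y 102.93 tilt [ 1.4e-03 -7.0e-04 -1.0e+00] F [ 3.58 -1.02 -5.22] T [-0.075 -0.645 -0.097] w 45.86 t 6.7 q7 2.054
F tool [-3.26 -1.79  5.23] T tool [ 0.217 -0.612  0.097]
```

```bash
python3 -m crank '[[0,-0.3,0.4,0,0,0,0.465],[0,-0.3,0.4,0,0,0.02,0.465],[0,-0.3,0.4,0,0,0.04,0.465],[0,-0.3,0.4,0,0,0.06,0.465],[0,-0.3,0.4,0,0,0.06,0.465],[0,-0.3,0.4,0,0,0.06,0.465]]' 20; python3 - <<'E'
from h import *
delta([487.8,-92.5,58.5],103)
E
```

```text
time: 7.3
tool_pos: [487.4, -90.8, 59.4]
tool_rot: [-0.26, 3.13, -0.0]
ft_force: [3.6, -0.4, -2.9]
gripper_width: 45.7
shift [-0.1 -1.7  0.9] turn [-0.0004  0.001  -0.061 ]
pos [487.4 -90.8  59.4] yaw_y 99.51 tilt [ 1.1e-03 -2.0e-04 -1.0e+00] F [ 3.59 -0.36 -2.89] T [-0.107 -0.822 -0.041] w 45.71 t 7.3 q7 2.01
F tool [-3.47 -0.95  2.89] T tool [ 0.242 -0.793  0.041]
```

```bash
python3 -m crank '[[-0.2,-0.1,0.2,0,0,0.04,0.465],[-0.2,-0.1,0.2,0,0,0.08,0.465],[-0.2,-0.1,0.2,0,0,0.12,0.465],[-0.2,-0.1,0.2,0,0,0.16,0.465],[-0.2,-0.1,0.2,0,0,0.2,0.465],[-0.2,-0.1,0.2,0,0,0.2,0.465]]' 20; python3 - <<'E'
from h import *
delta([487.8,-92.5,58.5],103)
p,d=capture("top");cv2.imwrite("pics/z3.png",cv2.resize(p[150:260,230:340],None,fx=5,fy=5,interpolation=cv2.INTER_CUBIC))
E
```

```text
time: 7.9
tool_pos: [487.5, -90.9, 59.4]
tool_rot: [0.057, 3.14, -0.0]
ft_force: [2.9, -0.8, 2.2]
gripper_width: 45.8
shift [-0.3 -1.6  0.9] turn [-0.0003  0.0009 -0.263 ]
pos [487.5 -90.9  59.4] yaw_y 87.93 tilt [ 1.e-03 -2.e-04 -1.e+00] F [ 2.9  -0.77  2.23] T [-0.306 -0.644 -0.108] w 45.78 t 7.9 q7 1.859
F tool [-2.93 -0.67 -2.23] T tool [ 0.282 -0.655  0.107]
```

View pics/z3.png

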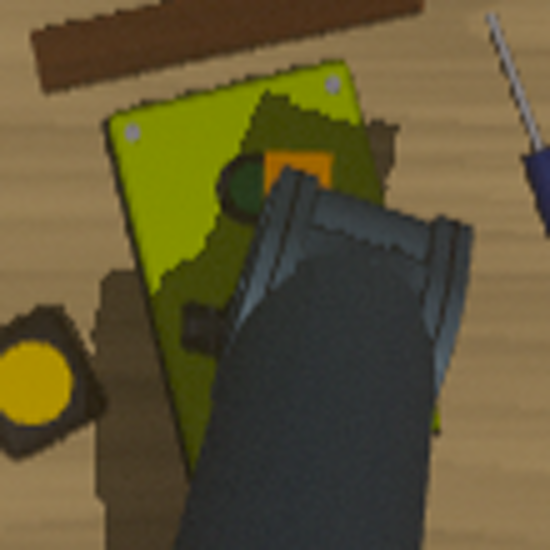

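```bash
python3 -m crank '[[0,0,0,0,0,0.05,0.465],[0,0,0,0,0,0.1,0.465],[0,0,0,0,0,0.15,0.465],[0,0,0,0,0,0.2,0.465],[0,0,0,0,0,0.25,0.465],[0,0,0,0,0,0.25,0.465]]' 20; python3 -c "
from h import *
delta([487.8,-92.5,58.5],103)"
python3 -m crank '[[0,0,0,0,0,0.04,0.465],[0,0,0,0,0,0.08,0.465],[0,0,0,0,0,0.12,0.465],[0,0,0,0,0,0.16,0.465],[0,0,0,0,0,0.2,0.465],[0,0,0,0,0,0.2,0.465]]' 20; python3 -c "
from h import *
delta([487.8,-92.5,58.5],103)"
```

```text
time: 8.55
tool_pos: [487.6, -91.1, 59.3]
tool_rot: [0.445, 3.109, -0.0]
ft_force: [2.9, -1.2, 3.5]
gripper_width: 45.9
shift [-0.6 -1.3  0.9] turn [-4.000e-04  1.100e-03 -5.116e-01]
pos [487.6 -91.1  59.3] yaw_y 73.69 tilt [ 1.1e-03 -4.0e-04 -1.0e+00] F [ 2.93 -1.22  3.47] T [-0.42  -0.633 -0.068] w 45.89 t 8.55 q7 1.673
F tool [-3.16 -0.35 -3.47] T tool [ 0.225 -0.726  0.067]
time: 9.15
tool_pos: [487.6, -91.1, 59.3]
tool_rot: [0.756, 3.048, -0.0]
ft_force: [2.6, -4.0, 5.0]
gripper_width: 45.9
shift [-0.8 -1.2  0.8] turn [-3.000e-04  1.200e-03 -7.129e-01]
pos [487.6 -91.1  59.3] yaw_y 62.15 tilt [ 1.1e-03 -5.0e-04 -1.0e+00] F [ 2.57 -4.04  5.03] T [-0.743 -0.843 -0.136] w 45.94 t 9.15 q7 1.523
F tool [-4.16 -2.37 -5.02] T tool [ 0.264 -1.093  0.135]
```

```bash
cat > chk.py <<'E'
import sys
from h import *
s=observe();R=Ro.from_rotvec(s["tool_rot"]).as_matrix();F=R.T@s["ft_force"];T=R.T@s["torque"]
y=np.degrees(np.arctan2(R[1,1],R[0,1]))
print("t %.2f turned %.4f Ft %s Tz %.3f eff7 %.3f w %.2f"%(s["time"],np.radians(103-y),np.round(F,1),T[2],s["effort"][6],s["gripper_width"]))
lim=float(sys.argv[1]); sys.exit(0 if -lim<T[2]<lim and abs(F[1])<6 and abs(F[0])<8 else 1)
E
python3 chk.py 0.3
python3 -m crank '[[0,0,0,0,0,0.03,0.465],[0,0,0,0,0,0.06,0.465],[0,0,0,0,0,0.06,0.465]]' 20 >/dev/null; python3 chk.py 0.25 &&
python3 -m crank '[[0,0.1,0.1,0,0,0.03,0.465],[0,0.1,0.1,0,0,0.03,0.465]]' 20 >/dev/null; python3 chk.py 0.25
```

```text
t 9.15 turned 0.7129 Ft [-4.2 -2.4 -5. ] Tz 0.135 eff7 -0.228 w 45.94
t 9.45 turned 0.7724 Ft [-5.4 -1.5 -4.2] Tz 0.058 eff7 -0.183 w 45.72
t 9.65 turned 0.8025 Ft [-4.6 -2.2 -6.5] Tz -0.036 eff7 -0.184 w 45.76
```

```bash

python3 -m crank '[[-0.2,-0.3,-0.3,0,0,0.03,0.465],[-0.2,-0.3,-0.3,0,0,0.03,0.465]]' 20 >/dev/null; python3 chk.py 0.25 &&
python3 -m crank '[[0,0,0,0,0,0.03,0.465],[0,0,0,0,0,0.03,0.465]]' 20 >/dev/null; python3 chk.py 0.25 &&
python3 -m crank '[[0,0,0,0,0,0.02,0.465],[0,0,0,0,0,0.02,0.465]]' 20 >/dev/null; python3 chk.py 0.25 &&
python3 -m crank '[[0,0,0,0,0,0.02,0.465],[0,0,0,0,0,0.02,0.465]]' 20 >/dev/null; python3 chk.py 0.25
```

```text
t 9.85 turned 0.8324 Ft [-5.2 -0.5 -3.5] Tz 0.008 eff7 -0.178 w 46.07
t 10.05 turned 0.8624 Ft [-5.8 -0.6 -4. ] Tz 0.005 eff7 -0.182 w 46.05
t 10.25 turned 0.8822 Ft [-6.6 -1.1 -3.2] Tz -0.043 eff7 -0.148 w 46.02
t 10.45 turned 0.9021 Ft [-5.2 -0.  -3.5] Tz -0.041 eff7 -0.148 w 45.74
```

```bash

python3 -m crank '[[-0.4,0,0,0,0,0.025,0.465],[-0.4,0,0,0,0,0.025,0.465]]' 20 >/dev/null; python3 chk.py 0.25 &&
python3 -m crank '[[0,0,0,0,0,0.025,0.465],[0,0,0,0,0,0.025,0.465]]' 20 >/dev/null; python3 chk.py 0.25 &&
python3 -m crank '[[0,0,0,0,0,0.025,0.465],[0,0,0,0,0,0.025,0.465]]' 20 >/dev/null; python3 chk.py 0.25 &&
python3 -m crank '[[0,0,0,0,0,0.025,0.465],[0,0,0,0,0,0.025,0.465]]' 20 >/dev/null; python3 chk.py 0.25
```

```text
t 10.65 turned 0.9272 Ft [-3.9 -1.8 -4.5] Tz 0.017 eff7 -0.164 w 45.82
t 10.85 turned 0.9521 Ft [-4.4 -0.7 -3.6] Tz 0.071 eff7 -0.167 w 45.60
t 11.05 turned 0.9771 Ft [-4.  -0.8 -3.3] Tz -0.001 eff7 -0.168 w 45.85
t 11.25 turned 1.0021 Ft [-3.7 -0.3 -3.6] Tz 0.023 eff7 -0.168 w 45.55
```

```bash
sed -i 's/sys.exit(0 if/sys.exit(0 if s["effort"][6]>-0.24 and/' chk.py
python3 -m crank '[[0,0,0,0,0,0.025,0.465],[0,0,0,0,0,0.025,0.465]]' 20 >/dev/null; python3 chk.py 0.25 &&
python3 -m crank '[[0,0,0,0,0,0.025,0.465],[0,0,0,0,0,0.025,0.465]]' 20 >/dev/null; python3 chk.py 0.25 &&
python3 -m crank '[[0,0,0,0,0,0.025,0.465],[0,0,0,0,0,0.025,0.465]]' 20 >/dev/null; python3 chk.py 0.25 &&
python3 -m crank '[[0,0,0,0,0,0.025,0.465],[0,0,0,0,0,0.025,0.465]]' 20 >/dev/null; python3 chk.py 0.25 &&
python3 -m crank '[[0,0,0,0,0,0.025,0.465],[0,0,0,0,0,0.025,0.465]]' 20 >/dev/null; python3 chk.py 0.25 &&
python3 -m crank '[[0,0,0,0,0,0.025,0.465],[0,0,0,0,0,0.025,0.465]]' 20 >/dev/null; python3 chk.py 0.25
```

```text
t 11.45 turned 1.0271 Ft [-5.  -0.6 -3.5] Tz -0.072 eff7 -0.169 w 45.91
t 11.65 turned 1.0523 Ft [-4.7 -1.2 -3.2] Tz 0.098 eff7 -0.159 w 45.92
t 11.85 turned 1.0777 Ft [-5.1  0.  -3.5] Tz 0.013 eff7 -0.140 w 46.30
t 12.05 turned 1.1031 Ft [-4.5 -1.  -3.3] Tz 0.020 eff7 -0.166 w 45.96
t 12.25 turned 1.1285 Ft [-5.4 -1.2 -3. ] Tz 0.023 eff7 -0.166 w 45.88
t 12.45 turned 1.1537 Ft [-5.4 -0.7 -3.9] Tz -0.035 eff7 -0.166 w 46.02
```

```bash

python3 -m crank '[[-0.3,-0.1,0,0,0,0.025,0.465],[-0.3,-0.1,0,0,0,0.025,0.465]]' 20 >/dev/null; python3 chk.py 0.25 &&
python3 -m crank '[[0,0,0,0,0,0.025,0.465],[0,0,0,0,0,0.025,0.465]]' 20 >/dev/null; python3 chk.py 0.25 &&
python3 -m crank '[[0,0,0,0,0,0.025,0.465],[0,0,0,0,0,0.025,0.465]]' 20 >/dev/null; python3 chk.py 0.25 &&
python3 -m crank '[[0,0,0,0,0,0.025,0.465],[0,0,0,0,0,0.025,0.465]]' 20 >/dev/null; python3 chk.py 0.25 &&
python3 -m crank '[[0,0,0,0,0,0.025,0.465],[0,0,0,0,0,0.025,0.465]]' 20 >/dev/null; python3 chk.py 0.25 &&
python3 -m crank '[[0,0,0,0,0,0.025,0.465],[0,0,0,0,0,0.025,0.465]]' 20 >/dev/null; python3 chk.py 0.25
```

```text
t 12.65 turned 1.1781 Ft [-4.2 -0.2 -4.4] Tz -0.030 eff7 -0.159 w 45.78
t 12.85 turned 1.2023 Ft [-3.3 -0.6 -4.2] Tz 0.014 eff7 -0.168 w 45.50
t 13.05 turned 1.2272 Ft [-3.3 -0.4 -2.9] Tz -0.036 eff7 -0.169 w 45.82
t 13.25 turned 1.2520 Ft [-4.   0.2 -4.9] Tz 0.054 eff7 -0.169 w 46.09
t 13.45 turned 1.2770 Ft [-3.5 -0.4 -4.2] Tz -0.019 eff7 -0.169 w 45.78
t 13.65 turned 1.3020 Ft [-2.2 -0.4 -4.5] Tz -0.010 eff7 -0.169 w 45.76
```

```bash

python3 -m crank '[[0,0,0,0,0,0.02,0.465],[0,0,0,0,0,0.02,0.465]]' 20 >/dev/null; python3 chk.py 0.25 &&
python3 -m crank '[[0,0,0,0,0,0.02,0.465],[0,0,0,0,0,0.02,0.465]]' 20 >/dev/null; python3 chk.py 0.25 &&
python3 -m crank '[[0,0,0,0,0,0.02,0.465],[0,0,0,0,0,0.02,0.465]]' 20 >/dev/null; python3 chk.py 0.25 &&
python3 -m crank '[[0,0,0,0,0,0.02,0.465],[0,0,0,0,0,0.02,0.465]]' 20 >/dev/null; python3 chk.py 0.25 &&
python3 -m crank '[[0,0,0,0,0,0.02,0.465],[0,0,0,0,0,0.02,0.465]]' 20 >/dev/null; python3 chk.py 0.25 &&
python3 -m crank '[[0,0,0,0,0,0.02,0.465],[0,0,0,0,0,0.02,0.465]]' 20 >/dev/null; python3 chk.py 0.25
```

```text
t 13.85 turned 1.3217 Ft [-3.3 -0.7 -4.3] Tz -0.052 eff7 -0.151 w 45.95
t 14.05 turned 1.3418 Ft [-2.8 -0.5 -3.4] Tz -0.037 eff7 -0.157 w 46.12
t 14.25 turned 1.3615 Ft [-3.4 -2.2 -3.9] Tz -0.110 eff7 -0.295 w 45.50
t 14.25 turned 1.3615 Ft [-3.4 -2.2 -3.9] Tz -0.110 eff7 -0.295 w 45.50
t 14.25 turned 1.3615 Ft [-3.4 -2.2 -3.9] Tz -0.110 eff7 -0.295 w 45.50
t 14.25 turned 1.3615 Ft [-3.4 -2.2 -3.9] Tz -0.110 eff7 -0.295 w 45.50
```

Joint 7 effort has jumped by about 0.13 N m, so the stop is felt at about 1.36 rad. I'll press a little further and hold.

```bash

python3 -m crank '[[0,0,0,0,0,0.007,0.465],[0,0,0,0,0,0.007,0.465]]' 20 >/dev/null; python3 chk.py 0.25; python3 -m crank '[[0,0,0,0,0,0.007,0.465],[0,0,0,0,0,0.007,0.465]]' 20 >/dev/null; python3 chk.py 0.25
```

```text
t 14.45 turned 1.3679 Ft [-1.9 -1.1 -4.1] Tz -0.269 eff7 -0.300 w 45.97
t 14.65 turned 1.3749 Ft [-2.5 -1.3 -3.2] Tz -0.381 eff7 -0.364 w 45.81
```

```bash

python3 -m crank '[[0,-0.1,0,0,0,0.003,0.468],[0,-0.1,0,0,0,0.003,0.468]]' 20 >/dev/null; python3 chk.py 0.25; python3 -m crank '[[0,0,0,0,0,0,0.468]]' 20 >/dev/null; python3 chk.py 0.25
```

```text
t 14.85 turned 1.3778 Ft [-2.3 -0.7 -3.5] Tz -0.338 eff7 -0.374 w 46.00
t 14.95 turned 1.3778 Ft [-2.7 -0.3 -4.5] Tz -0.347 eff7 -0.355 w 45.31
```

```bash

python3 -m crank '[[0,0,0,0,0,-0.025,0.468],[0,0,0,0,0,-0.05,0.468],[0,0,0,0,0,-0.05,0.468]]' 20 >/dev/null; python3 chk.py 0.25; python3 -m crank '[[0,0,0,0,0,0,0.42],[0,0,0,0,0,0,0.38],[0,0,0,0,0,0,0.34],[0,0,0,0,0,0,0.34]]' 20 >/dev/null; python3 chk.py 0.25
```

```text
t 15.25 turned 1.3273 Ft [-1.8 -1.8 -4.4] Tz 0.006 eff7 0.175 w 45.55
t 15.65 turned 1.3277 Ft [-1.8 -0.4  6.4] Tz -0.021 eff7 -0.005 w 56.40
```

```bash

python3 -m crank '[[0,0,0,0,0,0,0.28],[0,0,0,0,0,0,0.15],[0,0,0,0,0,0,0],[0,0,0,0,0,0,0],[0,0,0,0,0,0,0]]' 20 >/dev/null; python3 chk.py 0.25; python3 -m crank '[[0,0,-30,0,0,0,0],[0,0,-75,0,0,0,0],[0,0,-120,0,0,0,0],[-45,0,-130,0,0,0,0],[-90,0,-140,0,0,0,0],[-130,0,-140,0,0,0,0],[-130,0,-140,0,0,0,0],[-130,0,-140,0,0,0,0]]' 20 >/dev/null; python3 - <<'E'
from h import *
delta([580,-70,140],60)
for n in("scene","top"):
    p,d=capture(n);cv2.imwrite(f"pics/{n}4.png",p);np.save(f"pics/{n}4.npy",d)
a=cv2.resize(cv2.imread("pics/scene4.png")[140:220,200:290],(450,400),interpolation=cv2.INTER_CUBIC)
b=cv2.resize(cv2.imread("pics/top4.png")[155:255,245:330],(340,400),interpolation=cv2.INTER_CUBIC)
cv2.imwrite("pics/z4.png",np.hstack([a,b]))
E
```

```text
t 16.15 turned 1.3279 Ft [ 0.8  0.  -0.3] Tz 0.035 eff7 -0.000 w 85.55
shift [108.2  92.7  59.1] turn [-1.000e-04 -1.000e-04 -5.793e-01]
pos [ 546.1 -208.4  199.1] yaw_y 26.81 tilt [-2.e-04 -0.e+00 -1.e+00] F [0.65 1.57 0.3 ] T [ 0.056 -0.023  0.034] w 85.43 t 16.95 q7 1.111
F tool [ 1.11  1.29 -0.3 ] T tool [-0.046  0.04  -0.034]
```

View pics/z4.png

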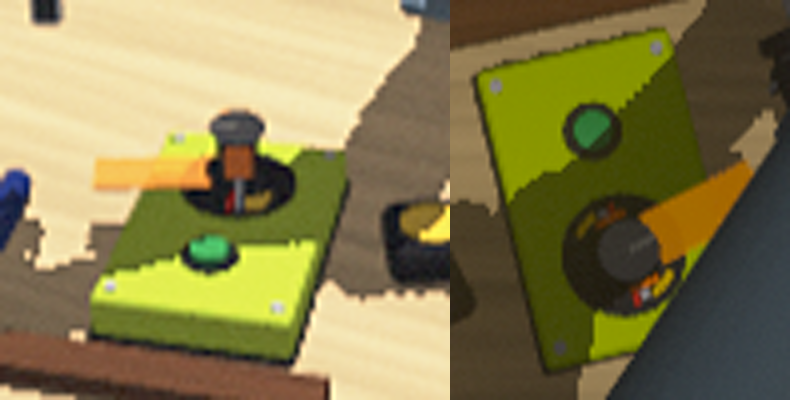

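The button is uncovered, at (590,132) in the right panel, and the guard has swung right. I'll check that the tabs sprung out, and locate the button.

```bash
python3 - <<'E'
from h import *
for n in("top","scene"):
    p=cv2.imread(f"pics/{n}4.png");d=np.load(f"pics/{n}4.npy");X=pts(n,d)
    h=cv2.cvtColor(p,cv2.COLOR_BGR2HSV);r=(abs(X[...,0]-530)<120)&(abs(X[...,1]+82)<80)
    o=r&((h[...,0]<20)|(h[...,0]>174))&(h[...,1]>120)&(X[...,2]>66)&(X[...,2]<97)
    k,L,st,c=cv2.connectedComponentsWithStats(o.astype(np.uint8))
    for i in range(1,k):
        if st[i,4]>2: print(n,"tab",st[i],X[L==i].mean(0), "z",X[L==i][:,2].max(), "radial",np.hypot(*(X[L==i][:,:2]-[487.8,-92]).T).round(1).max())
    g=r&(h[...,0]>55)&(h[...,0]<85)&(h[...,1]>90)
    print(n,"button",g.sum(),X[g].mean(0),atz(n,np.argwhere(g)[:,::-1].mean(0),50))
    if n=="top":
        gg=r&(h[...,0]>5)&(h[...,0]<20)&(h[...,1]>150)&(abs(X[...,2]-55)<5);print("guard",cv2.minAreaRect(X[gg][:,:2].astype(np.float32)))
E
```

```text
top tab [281 208   8   5  16] [509.80489568 -79.94699737  89.7512243 ] z 96.66973863559585 radial 28.6
top tab [290 224   7   5  13] [ 462.94643647 -103.53227944   91.33086404] z 93.7033457349415 radial 31.0
top button 56 [581.85225062 -69.32242453  50.22586744] [[581.87652168 -69.32889322  50.        ]]
guard ((503.4834899902344, -128.55274963378906), (61.911102294921875, 82.46488952636719), 14.108816146850586)
scene tab [244 169   7   7  39] [509.55482568 -79.6921807   80.11329849] z 92.23008179237726 radial 32.8
scene button 41 [580.26822035 -68.55929013  46.36214955] [[584.59939632 -66.24917543  50.        ]]
```

```bash
python3 -c "
from h import *
delta([580.5,-69.5,90],26.8)"
```

```text
shift [106.2  92.8 109.1] turn [ 0.0001 -0.0013  0.0028]
pos [ 546.  -206.4  198.9] yaw_y 26.96 tilt [-6.0e-04  1.2e-03 -1.0e+00] F [0.49 0.79 0.26] T [-0.011  0.044  0.022] w 85.15 t 17.05 q7 1.111
F tool [ 0.48  0.8  -0.25] T tool [ 0.044  0.011 -0.022]
```

```bash
python3 -m crank '[[0,0,0,0,0,0,1],[25,25,0,0,0,0,1],[55,50,0,0,0,0,1],[85,75,0,0,0,0,1],[106,92.8,0,0,0,0,1],[106,92.8,40,0,0,0,1],[106,92.8,70,0,0,0,1],[106,92.8,95,0,0,0,1],[106,92.8,109,0,0,0,1],[106,92.8,109,0,0,0,1],[106,92.8,109,0,0,0,1],[106,92.8,109,0,0,0,1]]' 20; python3 - <<'E'
from h import *
delta([580.5,-69.5,53],26.8)
for n in("scene","top"):
    p,d=capture(n);cv2.imwrite(f"pics/{n}5.png",p);np.save(f"pics/{n}5.npy",d)
cv2.imwrite("pics/z5.png",cv2.resize(cv2.imread("pics/scene5.png")[120:220,190:300],(660,600),interpolation=cv2.INTER_CUBIC))
E
```

```text
time: 18.25
tool_pos: [582.3, -71.2, 91.9]
tool_rot: [1.642, 2.675, 0.002]
ft_force: [1.4, 0.3, 0.8]
gripper_width: -0.1
shift [ 2.4 -1.  38.9] turn [0.0026 0.0013 0.002 ]
pos [582.3 -71.2  91.9] yaw_y 26.92 tilt [ 0.0029 -0.     -1.    ] F [1.38 0.33 0.77] T [-0.012  0.003  0.01 ] w -0.09 t 18.25 q7 0.954
F tool [-0.33  1.38 -0.76] T tool [ 0.008 -0.009 -0.01 ]
```

View pics/z5.png

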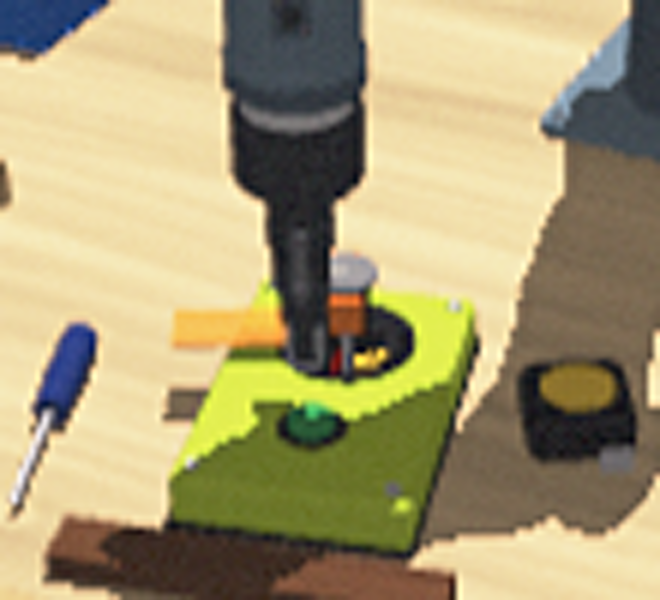

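The closed fingertips are at (305,365), above the button at (313,425) in the crop. Now I'll approach and press slowly.

```bash
python3 -m crank '[[1.5,-0.5,15,0,0,0,1],[1.5,-0.5,28,0,0,0,1],[1.5,-0.5,35,0,0,0,1],[1.5,-0.5,35,0,0,0,1],[1.5,-0.5,35,0,0,0,1]]' 20; python3 -c "
from h import *
delta([580.5,-69.5,50],26.8)"
```

```text
time: 18.85
tool_pos: [580.0, -70.2, 55.1]
tool_rot: [1.644, 2.677, -0.0]
ft_force: [0.5, -0.1, 1.0]
gripper_width: -0.2
shift [0.4 0.7 5.1] turn [-0.0002  0.0002  0.0018]
pos [580.  -70.2  55.1] yaw_y 26.9 tilt [-1.e-04 -2.e-04 -1.e+00] F [ 0.51 -0.07  1.04] T [-0.061  0.     0.013] w -0.2 t 18.85 q7 0.981
F tool [-0.3   0.42 -1.04] T tool [ 0.028 -0.054 -0.013]
```

```bash
python3 -m crank '[[0.4,0.5,3,0,0,0,1],[0.4,0.5,5,0,0,0,1],[0.4,0.5,7,0,0,0,1],[0.4,0.5,7,0,0,0,1]]' 20; python3 -m crank '[[0,0,1.5,0,0,0,1],[0,0,2,0,0,0,1],[0,0,2,0,0,0,1]]' 20
```

```text
time: 19.25
tool_pos: [580.7, -69.3, 48.5]
tool_rot: [1.643, 2.677, 0.001]
ft_force: [-0.4, 1.2, 2.5]
gripper_width: -0.1
time: 19.55
tool_pos: [580.7, -69.3, 46.6]
tool_rot: [1.643, 2.677, 0.001]
ft_force: [-0.1, 0.4, 3.4]
gripper_width: -0.4
```

```bash
python3 -m crank '[[0,0,0.7,0,0,0,1],[0,0,1.4,0,0,0,1],[0,0,1.4,0,0,0,1]]' 20;  python3 -m crank '[[0,0,0.5,0,0,0,1],[0,0,0.9,0,0,0,1],[0,0,0.9,0,0,0,1]]' 20
```

```text
time: 19.85
tool_pos: [580.7, -69.3, 45.1]
tool_rot: [1.643, 2.677, 0.001]
ft_force: [0.1, 0.6, 5.7]
gripper_width: 0.1
time: 20.15
tool_pos: [580.7, -69.3, 44.3]
tool_rot: [1.643, 2.677, 0.001]
ft_force: [0.1, 0.8, 6.4]
gripper_width: 0.0
```

```bash
python3 -m crank '[[0,0,0.3,0,0,0,1],[0,0,0.6,0,0,0,1],[0,0,0.6,0,0,0,1]]' 20;  python3 -m crank '[[0,0,-5,0,0,0,1],[0,0,-15,0,0,0,1],[0,0,-45,0,0,0,1],[0,0,-90,0,0,0,1],[35,0,-125,0,0,0,1],[80,0,-130,0,0,0,1],[120,0,-130,0,0,0,1],[160,0,-130,0,0,0,1],[160,0,-130,0,0,0,1],[160,0,-130,0,0,0,1]]' 20;python3 - <<'E'
from h import *
delta([580.5,-69.5,53],26.8)
for n in("scene","top"):
    p,d=capture(n);cv2.imwrite(f"pics/{n}6.png",p);np.save(f"pics/{n}6.npy",d)
a=cv2.resize(cv2.imread("pics/scene6.png")[140:220,200:290],(450,400),interpolation=cv2.INTER_CUBIC)
b=cv2.resize(cv2.imread("pics/top6.png")[155:255,245:330],(340,400),interpolation=cv2.INTER_CUBIC)
cv2.imwrite("pics/z6.png",np.hstack([a,b]))
for n in("top","scene"):
    p=cv2.imread(f"pics/{n}6.png");d=np.load(f"pics/{n}6.npy");X=pts(n,d)
    h=cv2.cvtColor(p,cv2.COLOR_BGR2HSV);r=(abs(X[...,0]-530)<120)&(abs(X[...,1]+82)<80)
    o=r&((h[...,0]<20)|(h[...,0]>174))&(h[...,1]>120)&(X[...,2]>66)&(X[...,2]<97)
    k,L,st,c=cv2.connectedComponentsWithStats(o.astype(np.uint8))
    for i in range(1,k):
        if st[i,4]>2: print(n,"tab",st[i],X[L==i].mean(0).round(1))
    g=r&(h[...,0]>55)&(h[...,0]<85)&(h[...,1]>90)
    print(n,"button",g.sum(),X[g].mean(0).round(1),np.median(X[g][:,2]))
E
```

```text
time: 20.45
tool_pos: [580.8, -69.3, 44.1]
tool_rot: [1.643, 2.677, 0.001]
ft_force: [-1.5, 1.5, 8.9]
gripper_width: -0.2
time: 21.45
tool_pos: [507.3, 73.9, 173.5]
tool_rot: [-1.641, -2.679, 0.0]
ft_force: [-0.4, -0.0, -0.5]
gripper_width: 0.4
shift [-161.     0.   120.5] turn [-0.0002  0.      0.0041]
pos [507.3  73.9 173.5] yaw_y 27.04 tilt [-2.e-04 -1.e-04 -1.e+00] F [-0.36 -0.05 -0.51] T [ 0.013 -0.075 -0.007] w 0.36 t 21.45 q7 0.604
F tool [ 0.12 -0.34  0.51] T tool [-0.072 -0.023  0.007]
top tab [281 208   8   4  14] [510.2 -80.   91.4]
top tab [290 224   7   5  13] [ 463.  -103.6   90.9]
top button 67 [580.1 -70.9  50.3] 50.40293225401284
scene tab [244 169   7   7  41] [508.5 -80.1  80.1]
scene button 36 [583.4 -67.1  47.9] 48.36689165682553
```

View pics/z6.png

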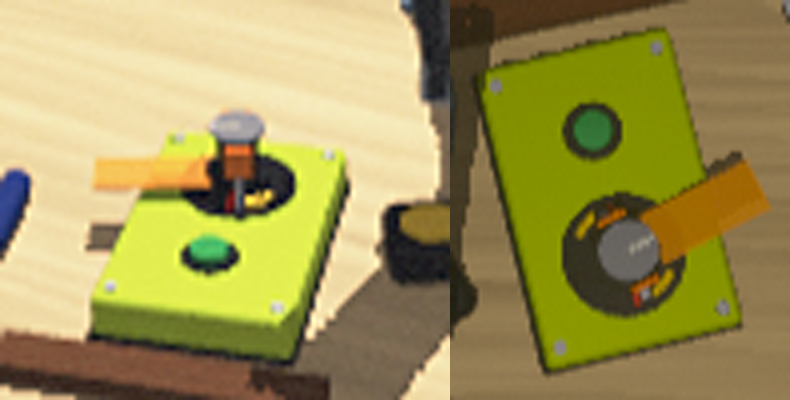

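View pics/top6.png

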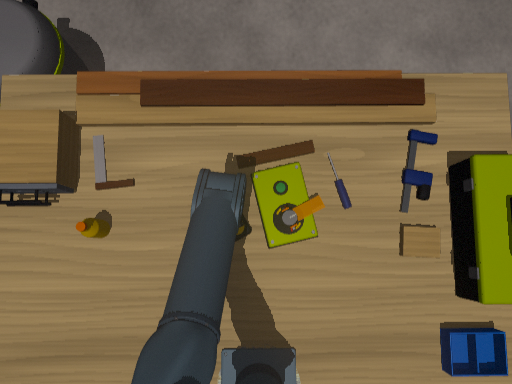

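The button is up, at (590,130) in the right panel with its top at 50 mm. The guard is swung clear and the tabs are out, at (610,215) and (648,292), centres 52.8 mm apart against 53.1 mm at the start. The other objects are where they were, and the gripper hangs free at 173 mm. I'm handing in the job.

```bash
python3 -c "
from station import close_job
print(close_job())"
```

```text
the job is handed in; nothing more can be done
None
```

The job is done and handed in at about 21.5 s. I got no verdict, so this rests on my own checks.

- **Pinch and turn:** I centred the pinch by feel, with both tabs about 6 mm in. I then turned the selector clockwise in small steps and felt the stop at about 1.36 rad of tool turn.
- **Bearing on the stop:** I pressed lightly, at an estimated 6 to 11 N. That comes from a 0.2 N m rise in joint 7 effort and a 0.34 N m change in wrist moment. The two readings disagreed somewhat, but both fall between the required 4 N and the 25 N limit.
- **Release:** I backed off 0.05 rad into the notch and let go.
- **Start button:** I pressed it with the shut fingers until the force rose to about 9 N at its hard end, then let it come back up.

In the last pictures:

- **Tabs:** They are sprung out, with centres 52.8 mm apart against 53.1 mm at the start.
- **Dial:** It stands at about 1.32 rad, with the guard clear of the button.
- **Button:** It is up, at 50 mm in the top view. The scene camera read about 48 mm, consistent with its offsets elsewhere.
- **Bench:** The other objects look unmoved, though the arm partly hid the tape measure in the top view.
- **Robot:** The gripper hangs free at 173 mm, with no contact force.

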